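# Scrape the offcuts off the drilling plate

## Task

Take the orange-handled scraper from its black mat and, with its foot pressed lightly flat on the steel plate of the drilling station, starting behind the offcuts under the overhead rail, draw all five offcuts over the plate's open edge into the yellow trough; move them with the scraper, not the fingers, and do not lean hard on the plate. Then stand the scraper gently back on its foot in the middle of the mat and let go, leaving the glue bottle, mug and tape measure where they are.

Things in the scene. Friction and masses are not known exactly. Their poses are not given: they have to be found in the camera images.
- station: Fixed drilling station; origin at table level under its plate's centre, x away from its trough (about world +y), z up. Level, rigid steel plate, x and y -100 to +100 mm, -x and +x edges open. Its top is set anew each time 45 to 55 mm above the table; the exact height is not reported: find it by touch. Side lips 12 mm high, 190 mm clear between them.
- trough (a point): Middle of the floor of the yellow trough below the plate's open -x edge, fixed to the station (station x -145 mm, 4 mm above the table). Inside it spans station x -185 to -100 mm and y -100 to +100 mm; its walls are 30 mm above the table.
- rail (a point): Middle of the underside of the aluminium rail crossing above the plate, fixed to the station (station x +50, y 0 mm, 250 mm above the table). Rail: 40 mm in x (station x 30 to 70), 290 mm along y, 30 mm thick, a parked carriage on it near y -115 up to 345 mm. Red posts carry it at y 115 to 135 mm on both sides, x 20 to 80 mm.
- mat: Fixed black rubber mat on the table, 130 (x) x 170 (y) x 4 mm; origin at the centre of its underside. The scraper's place.
- scraper: Scraper, 0.35 to 0.65 kg, on the mat; x axis about world +y; origin centred under its steel foot, z up. Foot 30 (x) x 120 (y) x 16 mm; its face at x -15 mm pushes the chips. An orange handle board, 95 mm wide (y), 20 mm thick, leans 35 degrees from vertical towards -x, top about 96 mm up. Pinch it across its thickness, tool tilted 35 degrees along it (fingers down and to +x).
- scraper_grip (a point): Point in the middle of the handle board, 62 mm up the board from the foot: at x -38.6, y 0, z +66.8 mm from the scraper's origin. Good place for the TCP.
- chip0: loose hardwood offcut, about 24 x 17 x 11 mm (11 g), lying flat on the steel plate; origin at the centre of its underside. At the start in the far row, under or just before the overhead rail.
- chip1: loose hardwood offcut, about 24 x 17 x 11 mm (11 g), lying flat on the steel plate; origin at the centre of its underside. At the start in the far row, under or just before the overhead rail.
- chip2: loose hardwood offcut, about 24 x 17 x 11 mm (11 g), lying flat on the steel plate; origin at the centre of its underside. At the start in the far row, under or just before the overhead rail.
- chip3: loose hardwood offcut, about 24 x 17 x 11 mm (11 g), lying flat on the steel plate; origin at the centre of its underside. At the start in the row nearer the trough, in front of the rail.
- chip4: loose hardwood offcut, about 24 x 17 x 11 mm (11 g), lying flat on the steel plate; origin at the centre of its underside. At the start in the row nearer the trough, in front of the rail.
- glue: White glue bottle, 60 mm across, 160 mm high, standing loose; origin at the centre of its underside. Leave it.
- mug: Blue mug, 80 mm across, 90 mm high, standing loose beside the station; origin at the centre of its underside. Leave it.
- tape: Yellow and black tape measure, 75 x 40 x 65 mm, standing loose; origin at the centre of its underside. Leave it.

How it is judged:
By the outcome, as a careful person would: the job done as asked, in the order asked, and still so for the second after the job is handed in, with the robot touching nothing.
It also fails if it takes over 58 s, if anything falls off the work surface, if the arm or the gripper's body presses on something with over 40 N, if the wrist force passes 120 N, or if a joint passes its speed limit or range.

## Robot

A 7-joint arm with a two-finger parallel gripper is mounted at the origin on the work surface. World frame = base frame: x ahead of the robot, y to its left, z up, the work surface at z = 0. Lengths are in m, angles in rad, forces in N, time in s.
With the tool pointing down it reaches from about 0.425 to 0.95 m from the base axis. Payload 4.7 kg.
Tool frame: the origin (TCP) lies between the finger pads, 19 mm behind the fingertips; this is the grasp point; z points along the fingers, y is the line along which they close (so a half turn about z gives the same grasp; the last joint's range is limited). The gripper opens to 85 mm and grips with 20 to 120 N. Pads are 22 mm wide; open, the fingers measure 114 mm over their backs; the gripper's body (76 mm by 85 mm) begins 54 mm behind the grasp point. The pads swing forward as they close: fully open they stand 13 mm farther back than shut.
Start: joints at [1.119, 0.469, -0.049, 1.532, 0.024, 1.141, -0.082], TCP at [0.277, -0.616, 0.25] pointing down, gripper open.
Joint ranges: [-2.59, 2.59], [-0.33, 1.99], [-1.39, 1.29], [0.1, 2.45], [-1.04, 4.18], [0.21, 1.99], [-2.66, 2.66]. Speed limits (rad/s): [2.57, 2.57, 3.14, 3.14, 3.14, 3.14, 3.14].

## Interface

Orientations are given as [roll, pitch, yaw] about the fixed x, y, z axes, in that order (R = Rz(yaw) Ry(pitch) Rx(roll)).
In Python, from plant import arm gives the robot as it stands.
- The arm moves only by the shell command python3 -m handwheel 'ROWS'. ROWS is a JSON object of lists of equal length, an entry for each row: "gripper": the opening, from 0 (shut) to 1 (fully open); "travel": the shift along the tool's x, y, z in mm, a list of three; "yaw": the turn about the tool's z in rad. In form: {"gripper": [gripper, ...], "travel": [[x, y, z], ...], "yaw": [yaw, ...]}. A call has 1 to 10 rows; each row shifts and turns the commanded pose from where the row before left it, along the tool's axes as they then stand; what a row does not reach is not made up. A row lasts 1/10 s, in which the tool goes at most 50 mm and 8.59 degrees, less where a joint would pass 70% of its speed; a pose out of reach is approached as far as the arm can. A call with a gripper value outside its range is refused whole. The fingers move at their own pace and stop on an object; the grip force is fixed at half the most. Time passes only in rows, so rows that do not move let the fingers close. It gives the time, the measured TCP pose, the force, the opening and the grip force at its end, in the units of the state.
- arm.state(): the state, without advancing time (a new reading comes with each control period).
- arm.snapshot(name): name is "scene" or "top" or "wrist"; returns the picture (400x640x3 uint8, blue, green, red); there is no depth.
- arm.camera_params(name): a dict with "fx", "fy", "cx", "cy" (pixels), "rvec" (rotation vector, rad) and "tvec" (3), from world to camera coordinates, as OpenCV has them. Camera axes: x right, y down, z forward; pixel columns grow to the right and rows downward; lengths in m; the calibration is good to about 2 mm. A picture is of the moment at which its call begins: read the wrist's pose just before it. camera_params takes no time and is no camera call; for the wrist camera it gives the pose at the moment of the call.
- arm.sign_off(): hands the job in; it is judged then, once.
The state is a dict: "time": time; "joint_positions": joint angles; "dq": joint speeds; "joint_torque": joint torques, N m; "tcp_pos": TCP position; "tool_rot": TCP orientation; "contact_force": force on the tool from outside, world axes, zero at the start; "moment": the same for the moment, N m; "opening": opening from 0.0 (shut) to 1.0 (fully open); "grasp_force": force on a finger pad.
Only numpy, scipy, OpenCV 4.12 (cv2) and the standard library are available. Lean on these libraries where they do the work, as an engineer would, in place of code of your own. Each camera call takes 0.05 s, during which the arm holds its last target. There are 200 camera calls.

## Working session

There is one attempt and no reset: what is moved stays moved. The work goes in short steps, Python scripts to look and compute and a shell command to move; the robot and the scene stay as the last step left them, time stands still between calls to the robot, and variables do not carry over. Pictures are saved under pics/ and viewed, at most 10 in all, crops included, and the job is handed in when it is done.

```bash
ls; mkdir -p pics
cat > h.py <<'E'
import numpy as np, cv2
from plant import arm
def ray(name,px,z,P=None):
    P=P or arm.camera_params(name)
    R,_=cv2.Rodrigues(np.array(P["rvec"],float)); t=np.array(P["tvec"],float).ravel()
    c=-R.T@t
    px=np.atleast_2d(np.array(px,float))
    d=np.c_[(px[:,0]-P["cx"])/P["fx"],(px[:,1]-P["cy"])/P["fy"],np.ones(len(px))]@R
    return c+d*((z-c[2])/d[:,2])[:,None]
def proj(name,X):
    P=arm.camera_params(name)
    K=np.array([[P["fx"],0,P["cx"]],[0,P["fy"],P["cy"]],[0,0,1]])
    return cv2.projectPoints(np.array(X,float).reshape(-1,1,3),np.array(P["rvec"],float),np.array(P["tvec"],float),K,None)[0].reshape(-1,2)
E
python3 - <<'E'
from h import *
print(arm.state())
for n in("scene","top"):
    cv2.imwrite(f"pics/{n}0.png",arm.snapshot(n)); P=arm.camera_params(n); print(n,P)
E
```

```text
pics
{'time': 0.0, 'joint_positions': array([ 1.11909663,  0.46945604, -0.04860543,  1.53373293,  0.02410998,
        1.14101019, -0.08230437]), 'dq': array([-0.00196526,  0.00096811,  0.00186827, -0.00176177, -0.00089424,
        0.00017945,  0.00066729]), 'joint_torque': array([-4.14159222e-04, -5.10319376e+01, -4.64383245e-02, -2.37714118e+01,
        1.07903671e-02,  7.47236802e-03, -8.05859273e-07]), 'tcp_pos': array([ 0.27674171, -0.6150358 ,  0.24893508]), 'tool_rot': array([-3.13957390e+00,  8.05582565e-05,  4.22841410e-01]), 'contact_force': array([-0.49580761, -0.98932156, -0.07968559]), 'moment': array([ 0.03348345, -0.02840787, -0.0092737 ]), 'grasp_force': 0.0, 'opening': 1.0019316608845237}
scene {'fx': 389.019166215861, 'fy': 389.019166215861, 'cx': 323.41609489243, 'cy': 197.10508961157075, 'rvec': array([ 1.83173314,  1.55107389, -0.67096026]), 'tvec': array([-0.07621675, -0.26730257,  1.49053391])}
top {'fx': 460.3153362551762, 'fy': 460.3153362551762, 'cx': 316.87495407084145, 'cy': 194.16952602773705, 'rvec': array([ 2.21857192, -2.16250727,  0.10063112]), 'tvec': array([-0.05542873,  0.59274659,  1.38652181])}
```

View pics/scene0.png

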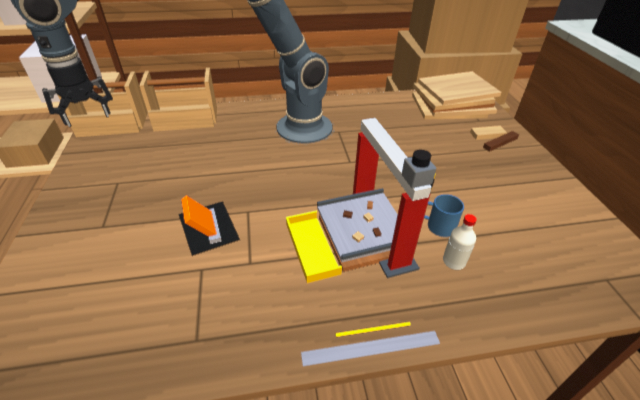

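View pics/top0.png

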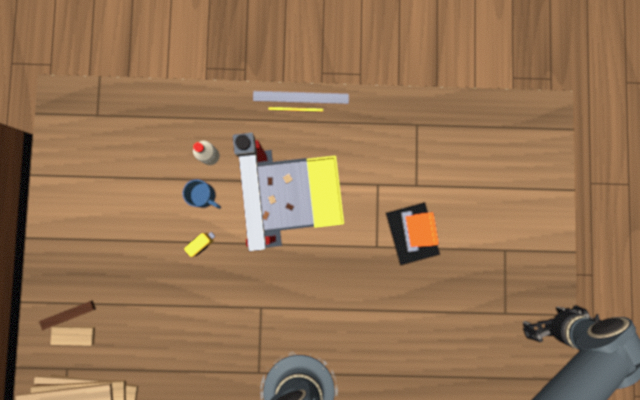

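The views show the mat with the scraper at top px (413,233), the trough at (325,191), the rail at about (253,200), and chips at (270,181), (287,178), (271,199), (290,207) and (265,215). The mug, glue and tape stand beyond the rail.

```bash
cat > m.py <<'E'
from h import *
im=cv2.imread("pics/top0.png"); hsv=cv2.cvtColor(im,cv2.COLOR_BGR2HSV)
def big(m,roi):
    k=np.zeros(m.shape,np.uint8); x0,y0,x1,y1=roi; k[y0:y1,x0:x1]=m[y0:y1,x0:x1]
    return max(cv2.findContours(k,0,2)[0],key=cv2.contourArea)
def rep(n,c,z):
    b=cv2.boxPoints(cv2.minAreaRect(c)); w=ray("top",b,z)[:,:2]
    e=[w[1]-w[0],w[2]-w[1]]
    print(n,"c",w.mean(0).round(4),"sides",[(round(np.linalg.norm(v),4),round(np.degrees(np.arctan2(v[1],v[0])),1)) for v in e])
rep("trough",big(cv2.inRange(hsv,(22,150,150),(35,255,255)),(290,130,360,250)),.030)
rep("mat",big(cv2.inRange(hsv,(0,0,0),(180,255,60))|cv2.inRange(hsv,(3,180,180),(20,255,255))|cv2.inRange(hsv,(90,0,90),(150,70,255)),(375,190,450,275)),.004)
rep("orange",big(cv2.inRange(hsv,(3,180,180),(20,255,255)),(375,190,460,275)),.09)
rep("foot",big(cv2.inRange(hsv,(90,0,90),(150,90,255)),(375,190,450,275)),.016)
rep("rail",big(cv2.inRange(hsv,(0,0,190),(180,50,255)),(230,150,275,255)),.28)
print("chips",ray("top",[[270,181],[287,178],[271,199],[290,207],[265,215]],.06).round(3))
E
python3 m.py
python3 -c "
import cv2;i=cv2.imread('pics/top0.png');cv2.imwrite('pics/c1.png',cv2.resize(i[120:280,170:450],None,fx=2.8,fy=2.8,interpolation=cv2.INTER_CUBIC))"
```

```text
trough c [ 0.6044 -0.0662] sides [(np.float64(0.0875), np.float64(-82.1)), (np.float64(0.21), np.float64(-172.6))]
mat c [ 0.482  -0.3395] sides [(np.float64(0.1246), np.float64(-73.4)), (np.float64(0.1633), np.float64(-164.2))]
orange c [ 0.4933 -0.3478] sides [(np.float64(0.0777), np.float64(-79.1)), (np.float64(0.0957), np.float64(-170.1))]
foot c [ 0.4887 -0.3267] sides [(np.float64(0.0353), np.float64(-78.9)), (np.float64(0.125), np.float64(-169.7))]
rail c [0.5496 0.1265] sides [(np.float64(0.0404), np.float64(-82.4)), (np.float64(0.2357), np.float64(-172.1))]
chips [[0.627 0.101 0.06 ]
 [0.637 0.051 0.06 ]
 [0.573 0.096 0.06 ]
 [0.551 0.039 0.06 ]
 [0.525 0.113 0.06 ]]
```

View pics/c1.png

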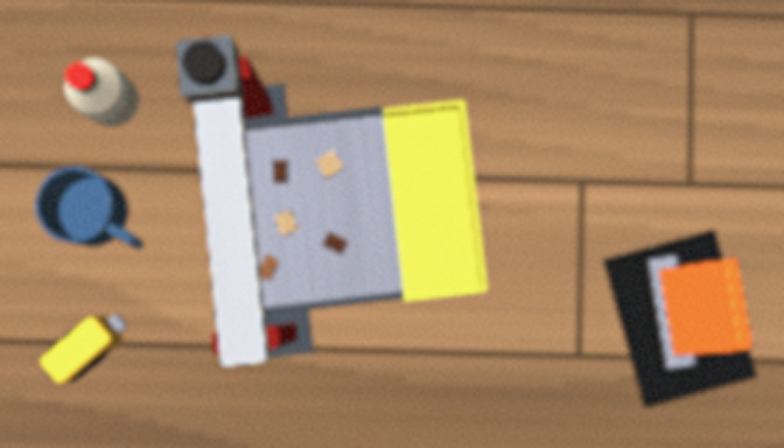

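The camera estimates are enough to set out. The moves have no tilt input, so I'll get the 35° by running against the inner reach limit on the azimuth where it tilts the right way.

```bash
python3 -m handwheel '{"gripper":[1,1,1,1,1,1,1,1,1,1],"travel":[[-9,-26,0],[-9,-26,0],[-9,-26,0],[-9,-26,0],[-9,-26,0],[-9,-26,0],[-9,-26,0],[-9,-26,0],[-9,-26,0],[-9,-26,0]],"yaw":[0.023,0.023,0.023,0.023,0.023,0.023,0.023,0.023,0.023,0.023]}'; python3 -c "
from h import *
print(arm.state()['joint_positions'].round(3))"
```

```text
time: 1.1
tcp_pos: [0.1095, -0.3962, 0.2497]
tool_rot: [-3.141, 0.0, 0.192]
contact_force: [-0.2, -0.7, 0.6]
opening: 1.002
grasp_force: 0.0
[ 1.205  0.033 -0.007  2.115  0.     0.995 -0.181]
```

```bash
python3 -m handwheel '{"gripper":[1,1,1,1,1],"travel":[[-8,-30,0],[-6,-30,0],[-6,-30,0],[-6,-30,0],[-6,-30,0]],"yaw":[0,0,0,0,0]}'; python3 -c "
from h import *
print(arm.state()['joint_positions'].round(3))"
```

```text
time: 1.6
tcp_pos: [0.0496, -0.2549, 0.2496]
tool_rot: [-3.141, 0.0, 0.193]
contact_force: [0.1, 0.4, 0.2]
opening: 1.001
grasp_force: 0.0
[ 1.229 -0.267 -0.011  2.366 -0.003  1.043 -0.157]
```

```bash
python3 -m handwheel '{"gripper":[1,1,1,1],"travel":[[-4,-20,0],[-4,-20,0],[-4,-20,0],[-4,-20,0]],"yaw":[0,0,0,0]}'; python3 -c "
from h import *
print(arm.state()['joint_positions'].round(3))"
```

```text
time: 2.0
tcp_pos: [0.024, -0.212, 0.2364]
tool_rot: [-3.123, -0.001, 0.19]
contact_force: [0.1, 0.4, -0.1]
opening: 1.0
grasp_force: 0.0
[ 1.609 -0.333 -0.249  2.434 -0.094  1.052  0.041]
```

```bash
cat >> h.py <<'E'
from scipy.spatial.transform import Rotation as Ro
def plan(legs,R=None,p=None):
    """legs: (world target, n rows, yaw per row); prints row travel in tool axes, mm"""
    s=arm.state(); p=np.array(s["tcp_pos"] if p is None else p); R=Ro.from_euler("xyz",s["tool_rot"]) if R is None else R
    for tgt,n,yw in legs:
        d=(np.array(tgt)-p)/n
        print([[int(v) for v in (R*Ro.from_euler("z",yw*k)).inv().apply(d*1000).round()] for k in range(n)],yw)
        R=R*Ro.from_euler("z",yw*n); p=np.array(tgt)
E
python3 - <<'E'
from h import *
plan([([.34,-.2,.42],8,0),([.42,.12,.48],7,-.1),([.12,.48,.55],10,-.02),([-.1,.52,.6],5,0)])
E
```

```text
[[39, 6, -23], [39, 6, -23], [39, 6, -23], [39, 6, -23], [39, 6, -23], [39, 6, -23], [39, 6, -23], [39, 6, -23]] 0
[[20, -43, -8], [24, -41, -8], [28, -38, -8], [32, -35, -8], [35, -32, -8], [38, -28, -8], [41, -24, -8]] -0.1
[[9, -46, -6], [10, -46, -6], [11, -46, -6], [12, -45, -6], [13, -45, -6], [14, -45, -6], [15, -45, -6], [16, -44, -6], [16, -44, -6], [17, -44, -6]] -0.02
[[-13, -43, -10], [-13, -43, -10], [-13, -43, -10], [-13, -43, -10], [-13, -43, -10]] 0
```

```bash
python3 -m handwheel '{"gripper":[1,1,1,1,1,1,1,1,1,1],"travel":[[39,6,-23],[39,6,-23],[39,6,-23],[39,6,-23],[39,6,-23],[39,6,-23],[39,6,-23],[39,6,-23],[20,-43,-8],[24,-41,-8]],"yaw":[0,0,0,0,0,0,0,0,-0.1,-0.1]}'
python3 -m handwheel '{"gripper":[1,1,1,1,1,1,1,1,1,1],"travel":[[28,-38,-8],[32,-35,-8],[35,-32,-8],[38,-28,-8],[41,-24,-8],[9,-46,-6],[10,-46,-6],[11,-46,-6],[12,-45,-6],[13,-45,-6]],"yaw":[-0.1,-0.1,-0.1,-0.1,-0.1,-0.02,-0.02,-0.02,-0.02,-0.02]}'
python3 -c "
from h import *
print(arm.state()['joint_positions'].round(3))"
```

```text
time: 3.0
tcp_pos: [0.3653, -0.1151, 0.4364]
tool_rot: [-3.119, -0.007, 0.396]
contact_force: [1.1, -0.3, 0.8]
opening: 0.997
grasp_force: 0.0
time: 4.0
tcp_pos: [0.2694, 0.2937, 0.5153]
tool_rot: [-3.131, -0.016, 0.992]
contact_force: [1.0, 0.1, 0.2]
opening: 0.997
grasp_force: 0.0
[ 0.675 -0.314 -1.154  1.627 -0.304  1.633 -1.061]
```

```bash
python3 -m handwheel '{"gripper":[1,1,1,1,1,1,1,1,1,1],"travel":[[14,-45,-6],[15,-45,-6],[16,-44,-6],[16,-44,-6],[17,-44,-6],[-13,-43,-10],[-13,-43,-10],[-13,-43,-10],[-13,-43,-10],[-13,-43,-10]],"yaw":[-0.02,-0.02,-0.02,-0.02,-0.02,0,0,0,0,0]}'
python3 -c "
from h import *
print(arm.state()['joint_positions'].round(3))"
```

```text
time: 5.0
tcp_pos: [-0.1079, 0.4436, 0.5973]
tool_rot: [-3.11, -0.068, 1.093]
contact_force: [-0.6, 0.8, -0.8]
opening: 0.999
grasp_force: 0.0
[ 0.02  -0.334 -1.383  1.366 -0.346  1.75  -1.919]
```

```bash
cat > s.py <<'E'
from h import *
s=arm.state(); R=Ro.from_euler("xyz",s["tool_rot"]).as_matrix()
z=R[:,2]; print(s["joint_positions"].round(3),"tilt",round(np.degrees(np.arccos(-z[2])),2),"az",round(np.degrees(np.arctan2(z[1],z[0])),1),"y",R[:,1].round(3))
E
python3 s.py
python3 -m handwheel '{"gripper":[1,1,1,1,1,1],"travel":[[25,-22,-38],[25,-22,-38],[25,-22,-38],[25,-22,-38],[25,-22,-38],[25,-22,-38]],"yaw":[0,0,0,0,0,0]}'
python3 s.py
```

```text
[ 0.02  -0.334 -1.383  1.366 -0.346  1.75  -1.919] tilt 4.31 az 87.8 y [ 0.888 -0.458 -0.032]
time: 5.6
tcp_pos: [-0.1106, 0.4454, 0.77]
tool_rot: [-3.006, -0.203, 1.078]
contact_force: [-0.7, 0.3, 0.4]
opening: 1.001
grasp_force: 0.0
[ 0.237 -0.333 -1.381  0.943 -0.488  1.986 -1.91 ] tilt 13.95 az 96.0 y [ 0.886 -0.444 -0.133]
```

```bash
python3 -m handwheel '{"gripper":[1,1,1,1,1],"travel":[[25,-22,-38],[25,-22,-38],[25,-22,-38],[25,-22,-38],[25,-22,-38]],"yaw":[0,0,0,0,0]}'
python3 s.py
```

```text
time: 6.1
tcp_pos: [-0.1264, 0.4576, 0.8535]
tool_rot: [-2.901, -0.365, 1.047]
contact_force: [0.4, 0.6, 0.1]
opening: 0.998
grasp_force: 0.0
[ 0.349 -0.333 -1.382  0.73  -0.611  1.986 -1.955] tilt 24.89 az 94.4 y [ 0.883 -0.412 -0.222]
```

```bash
python3 -c "
from h import *
p=arm.state()['tcp_pos']
plan([(p+np.array([-.025,.02,.035]),1,0)])"
python3 -m handwheel '{"gripper":[1,1],"travel":[[4,-36,-32],[4,-36,-32]],"yaw":[0,0]}'
python3 s.py
```

```text
[[17, -38, -23]] 0
time: 6.3
tcp_pos: [-0.173, 0.4403, 0.8819]
tool_rot: [-2.859, -0.413, 1.031]
contact_force: [-0.4, 0.0, -0.1]
opening: 1.002
grasp_force: 0.0
[ 0.275 -0.333 -1.382  0.651 -0.608  1.986 -2.063] tilt 28.42 az 95.0 y [ 0.881 -0.398 -0.256]
```

```bash
python3 -m handwheel '{"gripper":[1,1,1],"travel":[[20,-27,-36],[20,-27,-36],[20,-27,-36]],"yaw":[0,0,0]}'
python3 s.py
```

```text
time: 6.6
tcp_pos: [-0.196, 0.4344, 0.9291]
tool_rot: [-2.777, -0.499, 1.002]
contact_force: [-0.0, -0.8, -0.5]
opening: 0.998
grasp_force: 0.0
[ 0.34  -0.333 -1.382  0.512 -0.698  1.986 -2.119] tilt 34.87 az 95.9 y [ 0.879 -0.36  -0.313]
```

```bash
cat > yawneed.py <<'E'
from h import *
def need():
    R=Ro.from_euler("xyz",arm.state()["tool_rot"]).as_matrix()
    # tool x horizontal: rotate about z by a: x' = cos a X + sin a Y ; z comp 0
    a=np.arctan2(-R[2,0],R[2,1]); a=(a+np.pi/2)%np.pi-np.pi/2
    return a
if __name__=="__main__": print("yaw needed",round(need(),3),"or",round(need()+np.pi,3))
E
python3 yawneed.py
python3 - <<'E'
from h import *
plan([([.1,.42,.7],9,.05),([.42,.1,.52],10,.04),([.5,-.43,.30],12,0)])
E
```

```text
yaw needed 0.992 or 4.134
[[2, 37, 18], [4, 37, 18], [6, 37, 18], [8, 37, 18], [10, 36, 18], [11, 36, 18], [13, 35, 18], [15, 34, 18], [17, 34, 18]] 0.05
[[4, 48, -5], [6, 48, -5], [8, 48, -5], [10, 47, -5], [12, 47, -5], [14, 46, -5], [16, 46, -5], [17, 45, -5], [19, 44, -5], [21, 44, -5]] 0.04
[[-5, 47, -10], [-5, 47, -10], [-5, 47, -10], [-5, 47, -10], [-5, 47, -10], [-5, 47, -10], [-5, 47, -10], [-5, 47, -10], [-5, 47, -10], [-5, 47, -10], [-5, 47, -10], [-5, 47, -10]] 0
```

```bash
python3 -m handwheel '{"gripper":[1,1,1,1,1,1,1,1,1],"travel":[[2,37,18],[4,37,18],[6,37,18],[8,37,18],[10,36,18],[11,36,18],[13,35,18],[15,34,18],[17,34,18]],"yaw":[0.05,0.05,0.05,0.05,0.05,0.05,0.05,0.05,0.05]}'
python3 s.py
python3 -m handwheel '{"gripper":[1,1,1,1,1,1,1,1,1,1],"travel":[[4,48,-5],[6,48,-5],[8,48,-5],[10,47,-5],[12,47,-5],[14,46,-5],[16,46,-5],[17,45,-5],[19,44,-5],[21,44,-5]],"yaw":[0.04,0.04,0.04,0.04,0.04,0.04,0.04,0.04,0.04,0.04]}'
python3 s.py; python3 yawneed.py
```

```text
time: 7.5
tcp_pos: [0.0952, 0.4228, 0.7062]
tool_rot: [-2.606, -0.302, 0.57]
contact_force: [0.3, 0.1, -0.3]
opening: 1.001
grasp_force: 0.0
[-0.413 -0.304 -0.526  1.451 -0.54   1.469 -1.952] tilt 34.83 az 96.1 y [ 0.592 -0.642 -0.488]
time: 8.5
tcp_pos: [0.4181, 0.1071, 0.5257]
tool_rot: [-2.539, -0.084, 0.227]
contact_force: [0.8, -0.2, 0.7]
opening: 1.0
grasp_force: 0.0
[-0.338 -0.075  0.344  1.702 -0.578  1.584 -1.3  ] tilt 34.79 az 96.1 y [ 0.232 -0.792 -0.564]
yaw needed 0.147 or 3.289
```

Run:
```python
from h import *
plan([([.46,-.16,.42],6,.025),([.505,-.46,.21],8,0)])
```

```text
[[-5, 47, -11], [-4, 47, -11], [-2, 47, -11], [-1, 47, -11], [0, 47, -11], [1, 47, -11]] 0.025
[[2, 46, 0], [2, 46, 0], [2, 46, 0], [2, 46, 0], [2, 46, 0], [2, 46, 0], [2, 46, 0], [2, 46, 0]] 0
```

```bash
python3 -m handwheel '{"gripper":[1,1,1,1,1,1,1],"travel":[[-5,47,-11],[-4,47,-11],[-2,47,-11],[-1,47,-11],[0,47,-11],[1,47,-11],[2,46,0]],"yaw":[0.025,0.025,0.025,0.025,0.025,0.025,0]}'
python3 -m handwheel '{"gripper":[1,1,1,1,1,1,1,1],"travel":[[2,46,0],[2,46,0],[2,46,0],[2,46,0],[2,46,0],[2,46,0],[2,46,0],[0,0,0]],"yaw":[0,0,0,0,0,0,0,0]}'
python3 s.py; python3 yawneed.py
python3 - <<'E'
from h import *
P=arm.camera_params("wrist"); np.save("P1.npy",P,allow_pickle=True)
cv2.imwrite("pics/w1.png",arm.snapshot("wrist"))
x=np.array([-.14,.99,0]);
for n,X in dict(grip=[.496,-.3646,.0708],foot=[.4887,-.3267,.02]).items(): print(n,proj("wrist",X))
E
```

```text
time: 9.2
tcp_pos: [0.4655, -0.1974, 0.3931]
tool_rot: [-2.537, 0.001, 0.104]
contact_force: [0.4, 0.2, 0.1]
opening: 1.0
grasp_force: 0.0
time: 10.0
tcp_pos: [0.5046, -0.459, 0.2018]
tool_rot: [-2.531, 0.012, 0.101]
contact_force: [-0.5, -0.4, -0.8]
opening: 0.997
grasp_force: 0.0
[ 0.489  0.852  0.638  1.253 -0.682  1.778 -0.314] tilt 34.98 az 96.8 y [ 0.076 -0.816 -0.573]
yaw needed -0.021 or 3.121
grip [[322.52219106 185.5439563 ]]
foot [[319.66616791 171.87963895]]
```

View pics/w1.png

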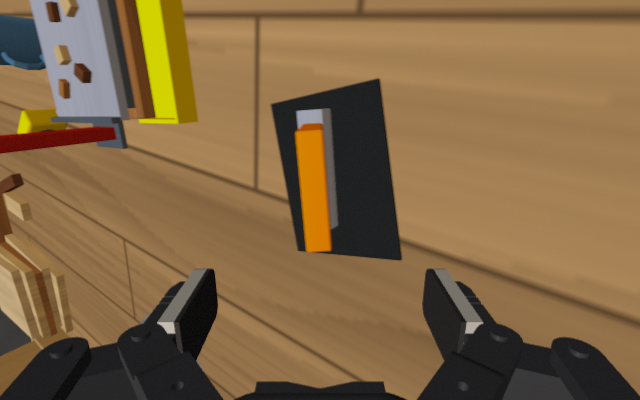

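Run:
```python
from h import *
im=cv2.imread("pics/w1.png"); hsv=cv2.cvtColor(im,cv2.COLOR_BGR2HSV)
m=cv2.inRange(hsv,(5,180,140),(20,255,255)); m[:, :270]=0; m[:,350:]=0; m[:100]=0;m[270:]=0
c=max(cv2.findContours(m,0,2)[0],key=cv2.contourArea); r=cv2.minAreaRect(c); print(r)
b=cv2.boxPoints(r); w=ray("wrist",b,.0943); t=w.mean(0); 
e=max((w[1]-w[0],w[2]-w[1]),key=np.linalg.norm); az=np.degrees(np.arctan2(e[1],e[0])); az=az%180; print("len",np.linalg.norm(e),"az board",az,"top",t)
xa=np.radians(az+90 if az<90 else az-90); x=np.array([np.cos(xa),np.sin(xa),0]); x*=np.sign(x[1])
G=t+.0164*x-[0,0,.0235]; print("x_s",x,"G",G)
s=arm.state(); R=Ro.from_euler("xyz",s["tool_rot"]); d=R.inv().apply(G-s["tcp_pos"]); print("delta tool mm",(d*1000).round(1), "tcp px",proj("wrist",s["tcp_pos"]))
# mat
m=cv2.inRange(hsv,(0,0,0),(180,255,70)); m[:, :260]=0; m[:,410:]=0; m[:70]=0;m[265:]=0
k=max(cv2.findContours(m|cv2.inRange(hsv,(5,180,140),(20,255,255)),0,2)[0],key=cv2.contourArea)
w=ray("wrist",[[272,104],[379,79],[401,260],[298,250]],.004); print("mat corners",w[:,:2].round(4).tolist(),"c",w.mean(0))
```

```text
((313.472900390625, 187.5839080810547), (128.0054931640625, 27.416513442993164), 84.68545532226562)
len 0.09714473687205638 az board 12.351045631130063 top [ 0.49930781 -0.37195141  0.0943    ]
x_s [-0.21390077  0.97685539  0.        ] G [ 0.49579984 -0.35593098  0.0708    ]
delta tool mm [  1.7  -6.5 168.4] tcp px [[324.13546195 295.14246817]]
mat corners [[0.5439, -0.2459], [0.5812, -0.3704], [0.4179, -0.4199], [0.3804, -0.2944]] c [ 0.4808718  -0.33264801  0.004     ]
```

The wrist view shows the board edge-on at (313,188), centred between the fingers and about 168 mm ahead. I'm going in and gripping.

```bash
python3 -m handwheel '{"gripper":[1,1,1,1,1,1],"travel":[[1,-3,30],[1,-3,30],[0,0,30],[0,0,30],[0,0,30],[0,0,18]],"yaw":[-0.02,0,0,0,0,0]}'
python3 -m handwheel '{"gripper":[0,0,0,0,0,0,0,0],"travel":[[0,0,0],[0,0,0],[0,0,0],[0,0,0],[0,0,0],[0,0,0],[0,0,0],[0,0,0]],"yaw":[0,0,0,0,0,0,0,0]}'
python3 s.py; python3 -c "
from h import *
cv2.imwrite('pics/w2.png',arm.snapshot('wrist')); print(arm.state()['moment'])"
```

```text
time: 10.65
tcp_pos: [0.4989, -0.3525, 0.0753]
tool_rot: [-2.533, -0.011, 0.125]
contact_force: [0.1, 0.3, 0.2]
opening: 1.001
grasp_force: 0.0
time: 11.45
tcp_pos: [0.498, -0.356, 0.0748]
tool_rot: [-2.534, -0.011, 0.122]
contact_force: [0.0, 0.2, -3.3]
opening: 0.229
grasp_force: 60.9
[ 0.371  0.86   0.585  1.57  -0.741  1.475 -0.215] tilt 34.84 az 96.1 y [ 0.106 -0.814 -0.571]
[-1.21954931 -0.20077264 -0.01267121]
```

View pics/w2.png

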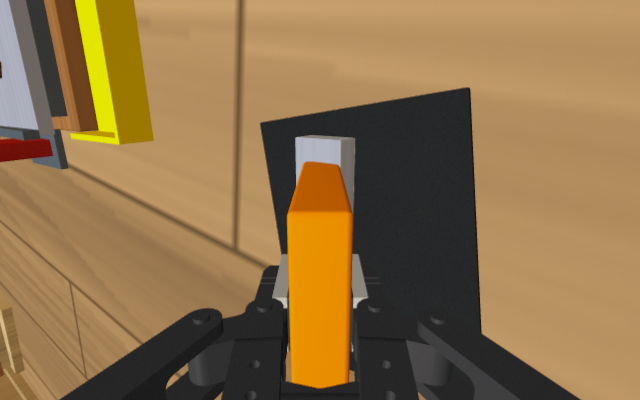

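The board is held square, and the foot shows below it at (325,150). The top and wrist estimates disagree by about 8 mm, so I'm cross-checking before lifting.

Run:
```python
from h import *
im=arm.snapshot("top"); cv2.imwrite("pics/top1.png",im); hsv=cv2.cvtColor(im,cv2.COLOR_BGR2HSV)
print("pred foot px",proj("top",[.4936,-.3148,.02]), "tcp px",proj("top",arm.state()["tcp_pos"]))
m=cv2.inRange(hsv,(90,0,90),(150,90,255)); k=np.zeros_like(m); k[195:275,380:425]=m[195:275,380:425]
c=max(cv2.findContours(k,0,2)[0],key=cv2.contourArea); print(cv2.minAreaRect(c),cv2.boundingRect(c))
print("trough corner wrist",ray("wrist",[[152,140],[127,0]],.03).round(4))
u=np.array([-.1357,.9907]);v=np.array([-.9907,-.1357]); c=np.array([.6044,-.0662])
print("trough corners top",[(c-a*.044*u+b*.104*v).round(4) for a in(1,-1) for b in(1,-1)])
```

```text
pred foot px [[405.71373331 229.27872051]] tcp px [[423.58014942 228.11774864]]
((396.5, 263.5), (21.0, 33.0), 90.0) (380, 253, 34, 22)
trough corner wrist [[ 0.5172 -0.1667  0.03  ]
 [ 0.609  -0.1474  0.03  ]]
trough corners top [array([ 0.5073, -0.1239]), array([ 0.7134, -0.0957]), array([ 0.4954, -0.0367]), array([ 0.7015, -0.0085])]
```

Run:
```python
from h import *
print("rim",ray("wrist",[[119,137],[90,0]],.03).round(4),"base",ray("wrist",[[152,140],[135,0]],0).round(4))
im=cv2.imread("pics/top1.png")
a=im[170:290,360:480]; cv2.imwrite("pics/c2.png",cv2.resize(a,None,fx=4,fy=4,interpolation=cv2.INTER_CUBIC))
```

```text
rim [[ 0.51   -0.1193  0.03  ]
 [ 0.6088 -0.0963  0.03  ]] base [[ 0.5038 -0.1165  0.    ]
 [ 0.6143 -0.105   0.    ]]
```

View pics/c2.png

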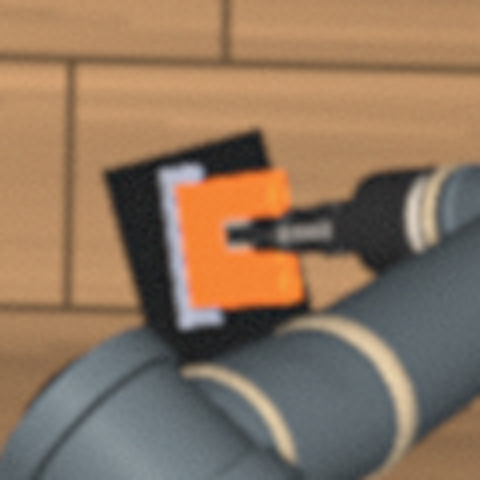

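Run:
```python
from h import *
p=arm.state()["tcp_pos"]
plan([(p+[0,0,.10],5,0),([.593,.022,.165],9,0)])
```

```text
[[0, -11, -16], [0, -11, -16], [0, -11, -16], [0, -11, -16], [0, -11, -16]] 0
[[16, -32, 24], [16, -32, 24], [16, -32, 24], [16, -32, 24], [16, -32, 24], [16, -32, 24], [16, -32, 24], [16, -32, 24], [16, -32, 24]] 0
```

```bash
python3 -m handwheel '{"gripper":[0,0,0,0,0,0,0],"travel":[[0,-6,-8],[0,-11,-16],[0,-11,-16],[0,-11,-16],[0,-11,-16],[0,-6,-8],[0,0,0]],"yaw":[0,0,0,0,0,0,0]}'; python3 s.py
python3 -m handwheel '{"gripper":[0,0,0,0,0,0,0,0,0,0],"travel":[[16,-32,24],[16,-32,24],[16,-32,24],[16,-32,24],[16,-32,24],[16,-32,24],[16,-32,24],[16,-32,24],[16,-32,24],[0,0,0]],"yaw":[0,0,0,0,0,0,0,0,0,0]}'; python3 s.py
python3 -c "
from h import *
i=arm.snapshot('scene')
cv2.imwrite('pics/s2.png',cv2.resize(i[80:300,230:500],None,fx=2.6,fy=2.6,interpolation=cv2.INTER_CUBIC))"
```

```text
time: 12.25
tcp_pos: [0.4975, -0.3565, 0.1752]
tool_rot: [-2.536, -0.014, 0.122]
contact_force: [0.4, -0.8, -3.5]
opening: 0.225
grasp_force: 60.9
[ 0.349  0.743  0.626  1.526 -0.688  1.602 -0.29 ] tilt 34.68 az 95.8 y [ 0.108 -0.815 -0.569]
time: 13.25
tcp_pos: [0.5959, 0.0283, 0.161]
tool_rot: [-2.527, -0.01, 0.134]
contact_force: [-0.3, 0.8, -4.8]
opening: 0.226
grasp_force: 61.2
[-0.208  0.588  0.506  1.795 -0.89   1.271 -0.696] tilt 35.24 az 96.9 y [ 0.115 -0.809 -0.577]
```

View pics/s2.png

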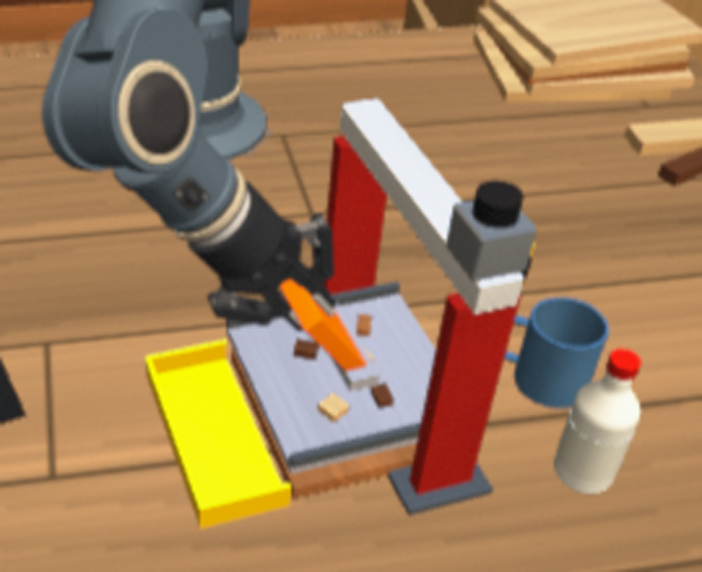

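Run:
```python
from h import *
plan([([.583,.095,.150],4,0),([.5805,.1226,.150],2,0),([.5805,.1226,.135],3,0)])
```

```text
[[-1, -13, 13], [-1, -13, 13], [-1, -13, 13], [-1, -13, 13]] 0
[[1, -11, 8], [1, -11, 8]] 0
[[0, 3, 4], [0, 3, 4], [0, 3, 4]] 0
```

```bash
python3 -m handwheel '{"gripper":[0,0,0,0,0,0,0],"travel":[[-1,-13,13],[-1,-13,13],[-1,-13,13],[-1,-13,13],[1,-11,8],[1,-11,8],[0,0,0]],"yaw":[0,0,0,0,0,0,0]}'; python3 s.py
python3 -m handwheel '{"gripper":[0,0,0,0],"travel":[[0,3,4],[0,3,4],[0,3,4],[0,0,0]],"yaw":[0,0,0,0]}'; python3 s.py;  python3 -c "
from h import *
print(arm.state()['contact_force'],arm.state()['moment'])
i=arm.snapshot('scene')
cv2.imwrite('pics/s3.png',cv2.resize(i[80:300,230:500],None,fx=2.6,fy=2.6,interpolation=cv2.INTER_CUBIC))"
```

```text
time: 14.0
tcp_pos: [0.582, 0.1204, 0.1484]
tool_rot: [-2.532, -0.011, 0.126]
contact_force: [-0.4, -0.6, -4.4]
opening: 0.227
grasp_force: 61.2
[-0.337  0.555  0.463  1.872 -0.95   1.146 -0.776] tilt 34.94 az 96.3 y [ 0.109 -0.813 -0.573]
time: 14.4
tcp_pos: [0.5824, 0.116, 0.132]
tool_rot: [-2.534, -0.009, 0.12]
contact_force: [-0.7, 0.1, -4.1]
opening: 0.228
grasp_force: 61.2
[-0.322  0.578  0.451  1.88  -0.964  1.127 -0.752] tilt 34.8 az 96.1 y [ 0.104 -0.815 -0.571]
[-0.73985575  0.08072435 -4.10720245] [-1.282022   -0.13408219  0.02532212]
```

View pics/s3.png

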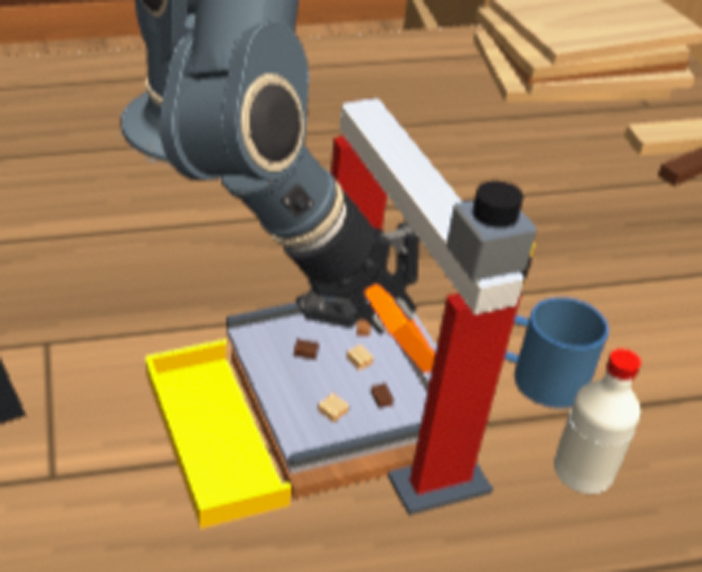

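```bash
python3 -m handwheel '{"gripper":[0,0,0,0,0,0],"travel":[[0,-3,2],[0,-2,1],[0,1.2,1.6],[0,1.2,1.6],[0,0.6,0.8],[0,0,0]],"yaw":[0,0,0,0,0,0]}'
python3 -m handwheel '{"gripper":[0,0],"travel":[[0,0.6,0.8],[0,0,0]],"yaw":[0,0]}'
python3 -m handwheel '{"gripper":[0,0],"travel":[[0,0.6,0.8],[0,0,0]],"yaw":[0,0]}'
```

```text
time: 15.05
tcp_pos: [0.582, 0.1223, 0.1283]
tool_rot: [-2.534, -0.011, 0.122]
contact_force: [0.0, -0.4, -4.4]
opening: 0.224
grasp_force: 61.3
time: 15.25
tcp_pos: [0.5821, 0.1223, 0.1274]
tool_rot: [-2.534, -0.011, 0.122]
contact_force: [-0.5, -0.8, -4.0]
opening: 0.223
grasp_force: 61.3
time: 15.45
tcp_pos: [0.5821, 0.1224, 0.1264]
tool_rot: [-2.534, -0.011, 0.122]
contact_force: [-1.3, -0.2, -4.5]
opening: 0.23
grasp_force: 61.3
```

```bash
python3 -m handwheel '{"gripper":[0,0,0],"travel":[[0,0.6,0.8],[0,0.6,0.8],[0,0,0]],"yaw":[0,0,0]}'
python3 -m handwheel '{"gripper":[0,0],"travel":[[0,0.6,0.8],[0,0,0]],"yaw":[0,0]}'
python3 -m handwheel '{"gripper":[0,0],"travel":[[0,0.6,0.8],[0,0,0]],"yaw":[0,0]}'
```

```text
time: 15.75
tcp_pos: [0.5821, 0.1223, 0.1244]
tool_rot: [-2.534, -0.011, 0.122]
contact_force: [-1.6, 0.2, -3.6]
opening: 0.226
grasp_force: 61.3
time: 15.95
tcp_pos: [0.5823, 0.1223, 0.1238]
tool_rot: [-2.533, -0.012, 0.122]
contact_force: [-0.5, -0.1, -2.5]
opening: 0.228
grasp_force: 61.4
time: 16.15
tcp_pos: [0.5823, 0.1221, 0.1235]
tool_rot: [-2.533, -0.012, 0.122]
contact_force: [-3.0, -2.5, 3.5]
opening: 0.229
grasp_force: 62.3
```

Touch-down is at TCP z of about 0.124, pressing about 8 N. Now the draw.

Run:
```python
from h import *
s=arm.state(); R=Ro.from_euler("xyz",s["tool_rot"])
for d in([1.357,-9.907,0],[0,0,-1]): print(R.inv().apply(d).round(2))
```

```text
[ 0.14  8.2  -5.72]
[-0.01  0.57  0.82]
```

```bash
python3 -m handwheel '{"gripper":[0,0,0,0],"travel":[[0.1,8.2,-5.7],[0.1,8.2,-5.7],[0.1,8.2,-5.7],[0.2,8.2,-5.8]],"yaw":[0,0,0,0]}'
```

```text
time: 16.55
tcp_pos: [0.588, 0.0828, 0.1233]
tool_rot: [-2.532, -0.012, 0.122]
contact_force: [0.0, 4.2, 2.5]
opening: 0.228
grasp_force: 61.9
```

```bash
python3 -m handwheel '{"gripper":[0,0,0,0,0],"travel":[[0.1,8.2,-5.7],[0.1,8.2,-5.7],[0.2,8.2,-5.7],[0.1,8.2,-5.7],[0.2,8.2,-5.8]],"yaw":[0,0,0,0,0]}'
```

```text
time: 17.05
tcp_pos: [0.5945, 0.0332, 0.1232]
tool_rot: [-2.531, -0.012, 0.122]
contact_force: [-0.5, 4.4, 3.4]
opening: 0.229
grasp_force: 62.0
```

```bash
python3 -m handwheel '{"gripper":[0,0,0,0,0],"travel":[[0.1,8.2,-5.7],[0.1,8.2,-5.7],[0.2,8.2,-5.7],[0.1,8.2,-5.7],[0.2,8.2,-5.7]],"yaw":[0,0,0,0,0]}'; python3 -c "
from h import *
i=arm.snapshot('scene')
cv2.imwrite('pics/s4.png',cv2.resize(i[130:300,260:430],None,fx=3.4,fy=3.4,interpolation=cv2.INTER_CUBIC))"
```

```text
time: 17.55
tcp_pos: [0.601, -0.0161, 0.1232]
tool_rot: [-2.531, -0.011, 0.123]
contact_force: [-0.8, 6.1, 4.3]
opening: 0.231
grasp_force: 62.0
```

View pics/s4.png

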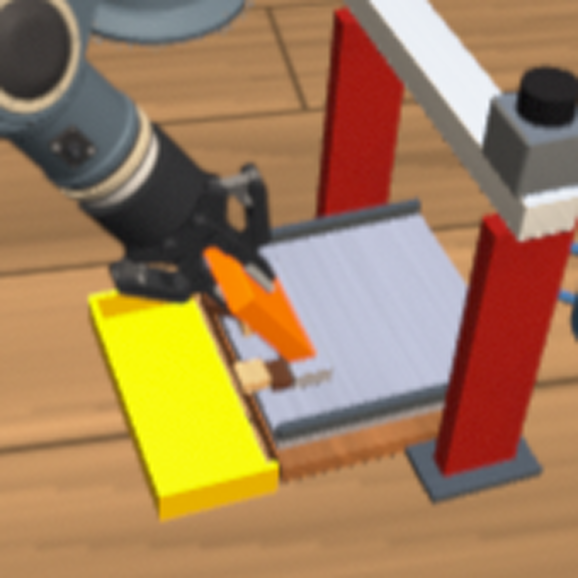

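The chips are gathered ahead of the foot at the plate edge, around (265,375), and the plate behind is clear. Pushing over.

```bash
python3 -m handwheel '{"gripper":[0,0,0,0,0,0,0],"travel":[[0.1,8.2,-5.7],[0.1,8.2,-5.7],[0.2,8.2,-5.7],[0.1,6.6,-4.6],[0,0,0],[0,0,0],[0,0,0]],"yaw":[0,0,0,0,0,0,0]}'; python3 -c "
from h import *
i=arm.snapshot('scene'); w=arm.snapshot('wrist')
a=cv2.resize(i[160:300,270:390],(480,560),interpolation=cv2.INTER_CUBIC); t=cv2.resize(arm.snapshot('top')[140:240,230:360],(310,238))
b=cv2.resize(w,(310,194)); c=np.zeros((560,310,3),np.uint8); c[:238]=t; c[300:494]=b
cv2.imwrite('pics/s5.png',np.hstack([a,c]))"
```

```text
time: 18.3
tcp_pos: [0.6063, -0.0553, 0.1233]
tool_rot: [-2.534, -0.012, 0.121]
contact_force: [-0.2, 1.6, 5.6]
opening: 0.233
grasp_force: 62.5
```

View pics/s5.png

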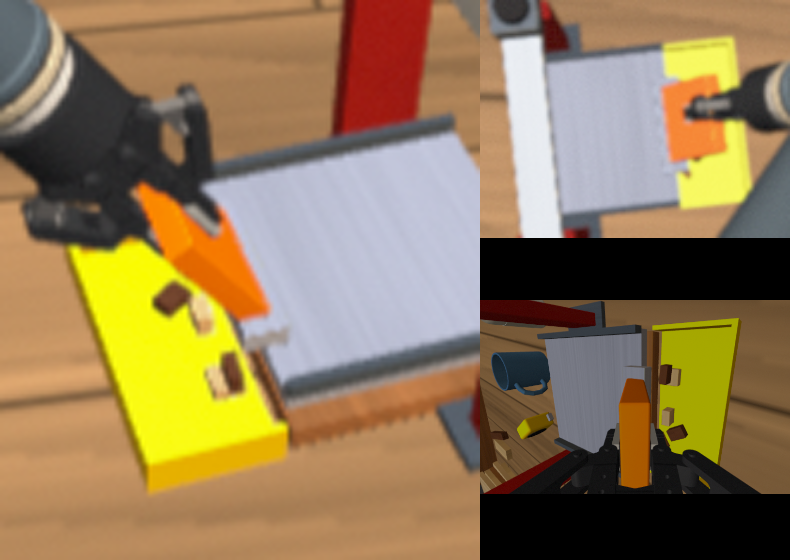

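Four chips are visible in the trough and the plate is clear; the fifth is probably hidden by the hand. I'm lifting off toward the mat and will count by mask from the top camera.

```bash
python3 -m handwheel '{"gripper":[0,0,0,0,0],"travel":[[0,-3,-4],[0,-8,-12],[0,-9,-12],[0,-9,-12],[0,-9,-12]],"yaw":[0,0,0,0,0]}'; python3 -c "
from h import *
plan([([.55,-.25,.19],6,0)])"
```

```text
time: 18.95
tcp_pos: [0.6053, -0.0532, 0.1885]
tool_rot: [-2.535, -0.012, 0.121]
contact_force: [-0.2, 1.2, -4.6]
opening: 0.226
grasp_force: 61.4
[[-13, 26, -18], [-13, 26, -18], [-13, 26, -18], [-13, 26, -18], [-13, 26, -18], [-13, 26, -18]] 0
```

```bash
python3 -m handwheel '{"gripper":[0,0,0,0,0,0],"travel":[[-13,26,-18],[-13,26,-18],[-13,26,-18],[-13,26,-18],[-13,26,-18],[-13,26,-18]],"yaw":[0,0,0,0,0,0]}'
cat > chips.py <<'E'
from h import *
im=arm.snapshot("top"); cv2.imwrite("pics/top2.png",im); hsv=cv2.cvtColor(im,cv2.COLOR_BGR2HSV)
yel=cv2.inRange(hsv,(22,150,150),(35,255,255)); 
O=np.array([.585,.077]);u=np.array([-.1357,.9907]);v=np.array([-.9907,-.1357])
def poly(a,b,c,d,z):
    k=np.zeros(yel.shape,np.uint8); cv2.fillPoly(k,[proj("top",[[*(O+x*u+y*v),z] for x,y in((a,c),(b,c),(b,d),(a,d))]).round().astype(int)],255); return k
def cnt(m,z,n):
    for c in cv2.findContours(m,0,2)[0]:
        A=cv2.contourArea(c)
        if A>6:
            q=np.array(cv2.minAreaRect(c)[0]); w=ray("top",[q],z)[0,:2]-O; print(n,q.round(),"area",A,"st x,y",(w@u).round(3),(w@v).round(3))
cnt(cv2.bitwise_and(~yel,poly(-.178,-.104,-.093,.093,.01)),.01,"trough")
g=cv2.inRange(hsv,(0,60,0),(30,255,255)); cnt(cv2.bitwise_and(g,poly(-.1,.03,-.09,.09,.05)),.055,"plate")
E
python3 chips.py
```

```text
time: 19.55
tcp_pos: [0.5507, -0.2519, 0.1869]
tool_rot: [-2.535, -0.012, 0.122]
contact_force: [0.2, -0.4, -4.7]
opening: 0.225
grasp_force: 61.2
trough [322. 204.] area 14.5 st x,y -0.129 0.037
trough [316. 196.] area 35.0 st x,y -0.116 0.013
trough [315. 179.] area 52.5 st x,y -0.117 -0.041
plate [309. 173.] area 11.0 st x,y -0.099 -0.057
```

Run:
```python
import cv2
im=cv2.imread("pics/top2.png"); h=cv2.cvtColor(im,cv2.COLOR_BGR2HSV)
for r in range(160,228):
    print(r,''.join('.' if (25<=H<=35 and S>190 and V>140) else ('g' if S<60 else ('D' if V<130 else 'p')) for H,S,V in h[r,296:346].tolist()))
```

```text
160 ggggggggggpppppppppppppppppppppppppppppppppppppppp
161 gggggggggggppppppppppppppppppppppppppppppppppppppp
162 gggggggggggppppppppppppppppppppppppppppppppppppppp
163 gggggggggggppppppppppppppppppppppppppppppppppppppp
164 gggggggggggppppppppppppppppppppppppppppppppppppppp
165 gggggggggggppppppppppppppppppppppppppppppppppppppp
166 gggggggggggppppppppppppppppppppppppppppppppppppppp
167 gggggggggggppppppppppppppppppppppppppppppppppppppp
168 gggggggggggppppppppppppppppppppppppppppppppppppppp
169 gggggggggggppppppppppppppppppppppppppppppppppppppp
170 ggggggggggggpppppppppppppppppppppppppppppppppppppp
171 ggggggggggggpppppppppppppppppppppppppppppppppppppp
172 ggggggggggggpppppppppppppppppppppppppppppppppppppp
173 ggggggggggggpppppppppppppppppppppppppppppppppppppp
174 ggggggggggggpppppppppppppppppppppppppppppppppppppp
175 ggggggggggggpppppppppppppppppppppppppppppppppppppp
176 ggggggggggggppppppDppppppppppppppppppppppppppppppp
177 ggggggggggggppppppDppppppppppppppppppppppppppppppp
178 gggggggggggggpppppDppppppppppppppppppppppppppppppp
179 gggggggggggggpppppDppppppppppppppppppppppppppppppp

[... 1939 characters left out ...]
gggggggppppppppppppppppppppppppppppppppp
216 gggggggggggggggggppppppppppppppppppppppppppppppppp
217 gggggggggggggggggppppppppppppppppppppppppppppppppp
218 gggggggggggggggggppppppppppppppppppppppppppppppppp
219 gggggggggggggggggppppppppppppppppppppppppppppppppp
220 gggggggggggggggggppppppppppppppppppppppppppppppppp
221 gggggggggggggggggppppppppppppppppppppppppppppppppp
222 ggggggggggggggggggpppppppppppppppppppppppppppppppp
223 ggggggggggggggggggpppppppppppppppppppppppppppppppp
224 ggggggggggggggggggpppppppppppppppppppppppppppppppp
225 gggggggggggggggggppppppppppppppppppppppppppppppppp
226 gggggggggggggggggppppppppppppppppppppppppppppppppp
227 ggggggggpppppppppppppppppppppppppppppppppppppppppp
```

Run:
```python
from h import *
a=cv2.imread("pics/top0.png").astype(int); b=cv2.imread("pics/top2.png").astype(int)
d=np.abs(a-b).sum(2)
for r in range(168,216): print(r,''.join('.' if v<50 else ('+' if v<110 else '#') for v in d[r,255:345]))
```

```text
168 ..........................................................................................
169 ..........................................................................................
170 ..........................................................................................
171 ..........................................................................................
172 ..........................................................................................
173 ..........................................................++..............................
174 ................................+++......................+##+.............................
175 ..............................+++++......................+###+............................
176 ............++++++...........+++##++.....................#####+...........................
177 ............######+.........++#####++....................#####+...........................
178 ...........+######+.........++#+####+...................+#####+...........................
179 ............######+..........++#####+..............
[... 2759 characters left out ...]
..+++.....++.......................
209 ...............................++#####+..................+###.............................
210 ...........+.....................++##++..................+####............................
211 .........+##+.......................++....................+####...........................
212 .........#####+............................................+###+..........................
213 ........+#####+.............................................+##+..........................
214 ........######+..............................................+#+..........................
215 .......+######+...........................................................................
```

Run:
```python
from h import *
b=arm.snapshot("scene"); cv2.imwrite("pics/s6.png",b); a=cv2.imread("pics/scene0.png")
q=[[315,178],[316.5,196.5],[322,204],[315.5,211]]
for z in(.01,.03,.055): print(z,proj("scene",ray("top",q,z)).round(0).tolist())
d=np.abs(a.astype(int)-b).sum(2)
for r in range(205,262): print(r,''.join('.' if v<50 else ('+' if v<110 else '#') for v in d[r,285:350]))
```

```text
0.01 [[325.0, 256.0], [319.0, 240.0], [311.0, 235.0], [317.0, 228.0]]
0.03 [[325.0, 251.0], [319.0, 235.0], [311.0, 230.0], [317.0, 223.0]]
0.055 [[325.0, 243.0], [319.0, 228.0], [311.0, 223.0], [317.0, 216.0]]
205 .................................................................
206 .................................................................
207 .................................................................
208 .................................................................
209 ...........................................................+++...
210 ..........................................................+####++
211 ..........................................................+######
212 ..........................................................#######
213 .........................................................+#######
214 .........................................................+#######
215 .........................................................+#######
216 .....................................+...................+#######
217 .............................................
[... 2400 characters left out ...]

252 ....................................##########...................
253 ....................................##########...................
254 ....................................##########+..................
255 ....................................+#########+..................
256 .....................................##########..................
257 .....................................##########..................
258 .....................................+########+..................
259 ......................................######+....................
260 ......................................++++.......................
261 .................................................................
```

All five chips lie at trough height: the fifth shows at scene px (319,227), which matches z of about 0.01. The plate is clear, so I'm returning the scraper.

Run:
```python
from h import *
plan([([.4914,-.3735,.17],5,0),([.4914,-.3735,.085],5,0)])
```

```text
[[-14, 20, -10], [-14, 20, -10], [-14, 20, -10], [-14, 20, -10], [-14, 20, -10]] 0
[[0, 10, 14], [0, 10, 14], [0, 10, 14], [0, 10, 14], [0, 10, 14]] 0
```

```bash
python3 -m handwheel '{"gripper":[0,0,0,0,0,0,0,0,0,0],"travel":[[-14,20,-10],[-14,20,-10],[-14,20,-10],[-14,20,-10],[-14,20,-10],[0,10,14],[0,10,14],[0,10,14],[0,8,12],[0,5,7]],"yaw":[0,0,0,0,0,0,0,0,0,0]}'
python3 -m handwheel '{"gripper":[0],"travel":[[0,0,0]],"yaw":[0]}'; python3 s.py
```

```text
time: 20.65
tcp_pos: [0.4963, -0.3674, 0.0923]
tool_rot: [-2.531, -0.01, 0.123]
contact_force: [-0.4, 0.0, -3.7]
opening: 0.228
grasp_force: 61.3
time: 20.75
tcp_pos: [0.4959, -0.3679, 0.0927]
tool_rot: [-2.531, -0.01, 0.123]
contact_force: [-0.4, 0.4, -3.5]
opening: 0.228
grasp_force: 61.3
[ 0.391  0.846  0.58   1.542 -0.718  1.507 -0.228] tilt 34.96 az 96.2 y [ 0.106 -0.813 -0.573]
```

Run:
```python
from h import *
print("foot then (top frame)",ray("top",[[407.7,232]],.02)); 
s=arm.state(); R=Ro.from_euler("xyz",s["tool_rot"])
b=arm.snapshot("top"); cv2.imwrite("pics/top3.png",b); hsv=cv2.cvtColor(b,cv2.COLOR_BGR2HSV)
for r in range(198,262): print(r,''.join('o' if (H<22 and S>200 and V>150) else ('#' if V<60 else ('F' if S<70 and V>120 else ('f' if S<90 else '.'))) for H,S,V in hsv[r,380:450].tolist()))
```

```text
foot then (top frame) [[ 0.4854506  -0.32098193  0.02      ]]
198 ......................................................................
199 ......................................................................
200 ......................................................................
201 ......................................................................
202 ......................................................................
203 ...........................................f..........................
204 .......................................f#####.........................
205 ....................................f########.........................
206 ................................#############f........................
207 ............................##################........................
208 ......................fff#####################........................
209 .....................#########################f.......................
210 ................ff#############################.......................
211 .............ff############fffffffff###########............
[... 3061 characters left out ...]
##############....fffffff
253 ..................############fffffff####################fffffFFFFFFFF
254 ..................#####################################fffFFFFFFFFFFFF
255 ..................####################################ffffFFFFFFFFFFFF
256 .................fff##############################fffffffffffffffFFFFF
257 ...............fffffff#########################.f..fffffffffffffffffFF
258 .............ffffffffff####################ff......fffffffffffffffffff
259 ...........fFfffffffffff###############ff.......ffffffffffffffffffffff
260 .........fFffffffffffffff###########f.........ffffffffffffffffffffffff
261 ........FFffffffffffffffff######f.f.........ffffffffffffffffffffffffff
```

Run:
```python
from h import *
f=ray("top",[[412.4,231.7]],.0377)[0]; print("foot",f)
im=cv2.imread("pics/top0.png"); hsv=cv2.cvtColor(im,cv2.COLOR_BGR2HSV)
# mat lines from black edge px in top0: left edge and others
for n,px in dict(l=[387,213],t=[424.5,204]).items(): print(n,ray("top",[px],.004)[0][:2].round(4))
m=cv2.inRange(hsv,(0,0,0),(180,255,60)); k=np.zeros_like(m); k[190:275,375:450]=m[190:275,375:450]
p=cv2.findNonZero(k)[:,0]; 
for fn,n in((np.argmin,"min"),(np.argmax,"max")):
    i,j=fn(p[:,0]),fn(p[:,1]); print(n,p[i],p[j],ray("top",[p[i],p[j]],.004)[:,:2].round(4).tolist())
```

```text
foot [ 0.48673244 -0.33141844  0.0377    ]
l [ 0.5426 -0.2594]
t [ 0.5735 -0.376 ]
min [387 213] [423 203] [[0.5426, -0.2594], [0.5765, -0.3713]]
max [438 251] [401 264] [[0.4293, -0.4189], [0.3868, -0.3047]]
```

Run:
```python
from h import *
p=arm.state()["tcp_pos"]
plan([(p+[-.003,-.0065,0],1,0),(p+[-.003,-.0065,-.0155],1,0)])
```

```text
[[-4, 5, -4]] 0
[[0, 9, 13]] 0
```

```bash
python3 -m handwheel '{"gripper":[0,0,0,0,0,0,0],"travel":[[-2,3,-2],[-2,2,-2],[0,3,4],[0,2,3],[0,2,3],[0,1.5,2],[0,0,0]],"yaw":[0,0,0,0,0,0,0]}'
python3 -m handwheel '{"gripper":[0,0],"travel":[[0,0.6,0.8],[0,0,0]],"yaw":[0,0]}'
```

```text
time: 21.5
tcp_pos: [0.4929, -0.3757, 0.0794]
tool_rot: [-2.533, -0.011, 0.122]
contact_force: [-0.1, 1.1, -4.8]
opening: 0.224
grasp_force: 61.1
time: 21.7
tcp_pos: [0.493, -0.3761, 0.0789]
tool_rot: [-2.534, -0.011, 0.122]
contact_force: [-0.0, 0.4, -3.5]
opening: 0.223
grasp_force: 61.1
```

```bash
python3 -m handwheel '{"gripper":[0,0,0,0],"travel":[[0,0.3,1],[0,0.3,1],[0,0.3,1],[0,0,0]],"yaw":[0,0,0,0]}'
python3 -m handwheel '{"gripper":[0,0],"travel":[[0,0.6,0.8],[0,0,0]],"yaw":[0,0]}'
```

```text
time: 22.1
tcp_pos: [0.4928, -0.3749, 0.0758]
tool_rot: [-2.534, -0.011, 0.122]
contact_force: [0.2, 0.7, -3.5]
opening: 0.229
grasp_force: 61.1
time: 22.3
tcp_pos: [0.4928, -0.3751, 0.0749]
tool_rot: [-2.534, -0.011, 0.122]
contact_force: [-0.0, 0.7, -4.4]
opening: 0.23
grasp_force: 61.1
```

```bash
python3 -m handwheel '{"gripper":[0,0],"travel":[[0,0.3,0.4],[0,0,0]],"yaw":[0,0]}'
python3 -m handwheel '{"gripper":[0,0],"travel":[[0,0.3,0.4],[0,0,0]],"yaw":[0,0]}'
```

```text
time: 22.5
tcp_pos: [0.4929, -0.3751, 0.0745]
tool_rot: [-2.534, -0.011, 0.122]
contact_force: [-0.0, 0.4, -4.2]
opening: 0.228
grasp_force: 61.1
time: 22.7
tcp_pos: [0.4929, -0.3752, 0.0739]
tool_rot: [-2.534, -0.011, 0.122]
contact_force: [-0.1, 0.1, -4.7]
opening: 0.225
grasp_force: 61.1
```

```bash
for i in 1; do python3 -m handwheel '{"gripper":[0,0,0],"travel":[[0,0.3,0.4],[0,0.3,0.4],[0,0,0]],"yaw":[0,0,0]}'; done
python3 -m handwheel '{"gripper":[0,0],"travel":[[0,0.3,0.4],[0,0,0]],"yaw":[0,0]}'
```

```text
time: 23.0
tcp_pos: [0.4929, -0.3753, 0.0734]
tool_rot: [-2.534, -0.012, 0.122]
contact_force: [-1.0, -0.5, -1.9]
opening: 0.225
grasp_force: 61.8
time: 23.2
tcp_pos: [0.4929, -0.3754, 0.0733]
tool_rot: [-2.533, -0.012, 0.122]
contact_force: [-1.7, -0.1, 1.7]
opening: 0.22
grasp_force: 62.1
```

```bash
python3 -m handwheel '{"gripper":[0.3,0.35,0.45,0.6,0.8,1,1,1],"travel":[[0,-0.2,-0.3],[0,0,0],[0,0,0],[0,0,0],[0,0,0],[0,0,0],[0,0,0],[0,0,0]],"yaw":[0,0,0,0,0,0,0,0]}'
python3 -m handwheel '{"gripper":[1,1,1,1,1,1,1,1],"travel":[[0,0,-8],[0,0,-20],[0,0,-25],[0,0,-30],[0,0,-30],[0,0,-30],[0,0,-20],[0,0,0]],"yaw":[0,0,0,0,0,0,0,0]}'
python3 - <<'E'
from h import *
b=arm.snapshot("top"); cv2.imwrite("pics/top4.png",b); hsv=cv2.cvtColor(b,cv2.COLOR_BGR2HSV)
for r in range(200,268,2): print(r,''.join('o' if (H<22 and S>150 and V>170) else ('#' if V<60 else ('F' if S<80 and V>120 else '.')) for H,S,V in hsv[r,380:450].tolist()))
a=cv2.imread("pics/top0.png").astype(int); d=np.abs(a-b).sum(2)>110
print("moved px: glue",d[135:170,185:225].sum(),"mug",d[175:212,180:228].sum(),"tape",d[230:260,180:216].sum())
E
```

```text
time: 24.0
tcp_pos: [0.4929, -0.3753, 0.0729]
tool_rot: [-2.534, -0.011, 0.122]
contact_force: [0.6, -0.9, 0.6]
opening: 0.999
grasp_force: 0.0
time: 24.8
tcp_pos: [0.5023, -0.4708, 0.2095]
tool_rot: [-2.54, -0.013, 0.12]
contact_force: [-0.0, -0.2, -0.1]
opening: 1.001
grasp_force: 0.0
200 ......................................................................
202 ......................................................................
204 ........................................#####.........................
206 ................................#############.........................
208 .........................#####################........................
210 ..................#############################.......................
212 ..........#####################......##########.......................
214 .......##################..FFFFFFFFFF.#########.......................
216 ........#################.FFFFFFFFFFF....oooooooooooooooooo...........
218 ........#################..FFF.....oooooooooooooooooooooooo...........
220 .........#################.FFF.ooooooooooooooooooooooooooo
[... 1067 characters left out ...]
.................#############.FFFFFFFFFFF.################...........
252 ..................############.FFFFFFFFFF..################...........
254 ..................#############....#######################............
256 ...................###############################....................
258 ...................########################...........................
260 ....................################..................................
262 ....................#########.........................................
264 ......................................................................
266 ......................................................................
moved px: glue 0 mug 0 tape 0
```

The scraper stands centred: foot px (413.5,233), mat centre (413,233). The other objects haven't moved and the hand is clear, so I'm handing in.

```bash
python3 -c "
from h import *
print(arm.sign_off())"
```

```text
the job is handed in; nothing more can be done
None
```

Job handed in at about 25 s: all five offcuts are in the trough, the scraper stands on its foot in the middle of the mat, turned about 10° from the mat's axes, and the glue bottle, mug and tape measure have not moved.

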